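# Lever open the hinged plaster mould and hold it

### The job

Open the hinged plaster mould so that I can slide the spacer sticks in: with your fingertips press the wooden-handled long end of the lever bar slowly down until its short end has raised the heavy top half of the mould a good 30 mm at the front, and finish while still holding the bar pressed down there. Only press: do not grip or ram the bar or lift it out of its saddle, do not touch the mould or its base board, and leave everything else on the bench where it is.

Things in the scene. Friction and masses are not known exactly. Their poses are not given: they have to be found in the camera images.
- mould: fixed lower half of the mould with its 15 mm plywood board (x +-150, y -42 to +313 mm) and steel saddle (48 mm wide, 86 mm high, at the origin). Plaster in a timber frame, 260 x 220 mm, y +73 to +293, top (parting line) 55 mm above the bench. Origin on the bench under the saddle, z up; -y points along the bar to its handle; the mould's hinge is at y = +298 mm. Yaw within 25 degrees
- mould_top (a joint): hinge angle of the mould's top half (plaster in a timber frame, 260 x 220 mm, top 120 mm above the bench when shut, 5 to 7.5 kg): 0 = shut, grows as it opens. The gap at the front is 225 mm times this angle: 0.133 rad = 30 mm. It falls shut if the bar is let go. The bar's full stroke, handle down on the bench, gives about 0.18 rad
- lip (a point): middle of the underside of the steel lip, 70 mm wide, on the front of the top half; the bar's toe lies under it; 60 mm above the bench when shut
- saddle (a point): centre of the saddle's slots where the bar's cross pin lies, 74 mm above the bench (the pin settles 1 to 2 mm off it); the slots are open at the top
- bar: loose lever bar, 0.72 kg, flat dark steel 30 x 8 mm, an upturned toe under the lip, a flat pale wooden handle 115 mm long, 38 wide, 18 thick, ending 265 mm from the pin. Origin at the centre of its cross pin. At the start it leans 25 degrees, handle up, its body axes parallel to mould's; it turns about its x axis. Nothing stands under the handle
- bar_pivot (a point): centre of the bar's cross pin (10 mm round, 68 mm long), which the bar turns about
- bar_press (a point): where to press: on top of the wooden handle, on its centre line, 25 mm from its end, 240 mm from the pin. It moves on an arc about bar_pivot. About 180 mm above the bench at the start, 67 mm when the gap is 30 mm, 50 mm at 34 mm, 25 mm at the end of the stroke, where the handle meets the bench hard. Pressing takes about 4 to 10 N there, through the whole stroke
- mug: bystander: dark glazed coffee mug, 84 mm across, 100 mm tall; origin under its centre
- stick_a: bystander: square pale wooden spacer stick, 25 x 200 x 25 mm, lying on the bench beside the bar's handle; origin under its centre, its length is its y axis
- stick_b: bystander: second spacer stick like stick_a, farther from the bar
- bowl: bystander: dark grey rubber plaster-mixing bowl, 124 mm across, 60 mm tall; origin under its centre
- slip_jar: bystander: squat grey jar with a metal cap, 64 mm across, 75 mm tall; origin under its centre
- carving: bystander: small carved wooden scroll block, 130 x 65 x 71 mm; origin under its centre
- loop_tool: bystander: loop-ended clay tool, 180 mm long (along its x axis), 12 mm thick; origin on the bench about mid-length

How it is judged:
By the outcome, as a careful person would: the job done as asked, in the order asked, and still so for the second after the job is handed in, while the arm keeps its last pose, push and grip.
It also fails if it takes over 32 s, if anything falls off the work surface, if the arm or the gripper's body presses on something with over 40 N, if the wrist force passes 120 N, or if a joint passes its speed limit or range.

### The arm

A 6-joint arm with a two-finger parallel gripper is mounted at the origin on the work surface. World frame = base frame: x ahead of the robot, y to its left, z up, the work surface at z = 0. Lengths are in m, angles in rad, forces in N, time in s.
With the tool pointing down it reaches from about 0.275 to 0.75 m from the base axis. Payload 10.2 kg.
Tool frame: the origin (TCP) lies midway between the tips of the shut fingers; the grasp point (between the pads) lies 19 mm behind it (env.hold_point_z is the distance from the TCP to the grasp point, in m); z points along the fingers, y is the line along which they close (so a half turn about z gives the same grasp; the last joint's range is limited). The gripper opens to 85 mm and grips with 20 to 120 N. Pads are 22 mm wide; open, the fingers measure 114 mm over their backs; the gripper's body (76 mm by 85 mm) begins 54 mm behind the grasp point. The pads swing forward as they close: fully open they stand 13 mm farther back than shut.
Start: joints at [-1.533, 0.313, 1.498, -0, 1.331, -0.223], TCP at [0.135, -0.507, 0.231] pointing down, gripper open.
Joint ranges: [-2.94, 2.94], [-0.97, 2.17], [0.19, 2.56], [-1.23, 4.37], [0.02, 3.11], [-2.88, 2.88]. Speed limits (rad/s): [2.39, 2.39, 3.01, 3.14, 3.14, 3.14].

### API

Orientations are given as a unit quaternion [x, y, z, w].
In Python, from bench import env, kinematics, monitor, eyes, job gives the robot as it stands. The module is installed in compiled form; this text tells all that it offers. Calls block until the motion is done:
- env.reach(position, orientation): joint-space move of the TCP to a pose.
- env.movel(position, velocity=0.15, frame=None, guard=None): straight line of the TCP; frame=None keeps the orientation; velocity is the mean speed in m/s. With guard (N) it stops when the force on the tool has changed by that much, and returns True; else False.
- env.set_joints(angles): joint-space move.
- env.release() and env.close_gripper(effort=None): open the fingers fully, or close them until they stop; effort is the grip in N (None keeps the last).
- env.hold(seconds).
- kinematics.ik(position, orientation): joint angles nearest the present ones, or None.
- monitor.sense(): the state.
- eyes.grab_frame(name): name is "side" or "top" or "wrist"; returns a dict with "frame" (420x560x3 uint8, red, green, blue), "mtx" (3x3 intrinsics, pixels), "view" (4x4, takes a point from world to camera coordinates). Camera axes: x right, y down, z forward; pixel columns grow to the right and rows downward; lengths in m; the calibration is good to about 2 mm. A picture is of the moment at which its call begins. There is no depth.
A pose or a line that the arm cannot do raises env.MotionError and nothing moves.
- job.hand_in(): hands the job in; it is judged then, once.
The state is a dict: "clock": time; "joints": joint angles; "qvel": joint speeds; "joint_efforts": joint torques, N m; "position": TCP position; "ee_rot": TCP orientation; "contact_force": force on the tool from outside, world axes, zero at the start; "ft_torque": the same for the moment, N m; "finger_gap": opening from 0.0 (shut) to 1.0 (fully open); "gripper_force": force on a finger pad.
Only numpy, scipy, OpenCV 4.12 (cv2) and the standard library are available. Lean on these libraries where they do the work, as an engineer would, in place of code of your own. Each camera call takes 0.05 s, during which the arm holds its last target. There are 200 camera calls.

## Working session

There is one attempt and no reset: what is moved stays moved. The work goes in short steps, each a Python script; the robot and the scene stay as the last script left them, time stands still between calls to the robot, and variables do not carry over. Pictures are saved under pics/ and viewed, at most 10 in all, crops included, and the job is handed in when it is done.

```bash
mkdir -p pics; python3 - <<'E'
from bench import env, kinematics, monitor, eyes, job
import cv2,numpy as np
for n in("top","side"):
    f=eyes.grab_frame(n); cv2.imwrite(f"pics/{n}1.png",f["frame"][:,:,::-1]); np.savez(f"{n}.npz",**f)
    print(n,f["mtx"].round(1).tolist(),f["view"].round(3).tolist())
print(monitor.sense())
E
```

```text
top [[457.6, 0.0, 284.7], [0.0, 457.6, 208.6], [0.0, 0.0, 1.0]] [[0.014, -1.0, -0.0, -0.111], [-0.995, -0.014, -0.099, 0.533], [0.099, 0.002, -0.995, 1.208], [0.0, 0.0, 0.0, 1.0]]
side [[477.2, 0.0, 278.9], [0.0, 477.2, 214.5], [0.0, 0.0, 1.0]] [[-0.829, -0.559, -0.017, 0.409], [-0.377, 0.581, -0.721, 0.35], [0.413, -0.592, -0.692, 1.113], [0.0, 0.0, 0.0, 1.0]]
{'clock': 0.1, 'joints': array([-1.53340716e+00,  3.13418362e-01,  1.49838767e+00, -1.82189744e-05,
        1.33102707e+00, -2.23403825e-01]), 'qvel': array([ 0.00073383, -0.00181814, -0.00137358, -0.00093418, -0.00016383,
       -0.00099284]), 'joint_efforts': array([ 3.66438820e-03, -4.12902081e+01, -2.60140622e+01, -9.98331325e-05,
        3.07846349e-03, -1.91815383e-05]), 'position': array([ 0.13534194, -0.50699936,  0.23076987]), 'ee_rot': array([ 9.91509943e-01,  1.30029410e-01,  4.87930583e-05, -6.18366334e-04]), 'contact_force': array([-0.11143508, -0.18075247, -0.44671859]), 'ft_torque': array([-0.01460895,  0.02287409, -0.01296933]), 'gripper_force': 0.0, 'finger_gap': 1.001613350398165}
```

View pics/top1.png

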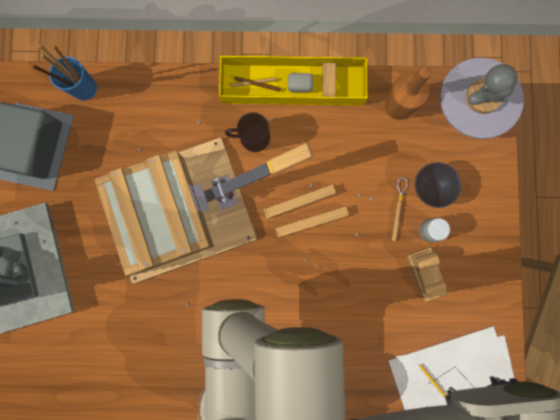

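View pics/side1.png

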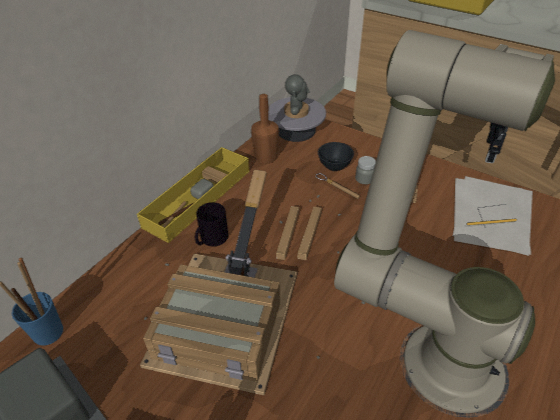

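Top: pin at about (221,189), handle end at about (309,151), front board corners near (217,139) and (257,239). Side: pin at about (239,262), handle end at about (258,172). I'll fit x, y and yaw from these points.

```bash
cat > h.py <<'E'
import numpy as np,cv2
from scipy.optimize import least_squares
from scipy.spatial.transform import Rotation as R
def proj(f,P):
    p=f["view"][:3,:3]@P+f["view"][:3,3]; q=f["mtx"]@p; return q[:2]/q[2]
def world(v,P):
    c,s=np.cos(v[2]),np.sin(v[2]); return np.array([v[0]+c*P[0]-s*P[1],v[1]+s*P[0]+c*P[1],P[2]])
def press(th,d=.240): # th lean up; press point on top of handle in mould frame
    a=np.radians(25)
    # top-face offset from pin axis, from given height 180 mm at 25deg
    h=(.180-.074-.240*np.sin(a))/np.cos(a)
    return np.array([0,-d*np.cos(th)+h*np.sin(th),.074+d*np.sin(th)+h*np.cos(th)])
E
python3 - <<'E'
from h import *
T=dict(np.load("top.npz"));S=dict(np.load("side.npz"))
e=press(np.radians(25),.265); st=press(np.radians(25),.15)
obs=[(T,[0,0,.076],(221,189)),(T,e,(309,151)),(T,[.15,-.042,.015],(217,139)),(T,[-.15,-.042,.015],(257,239)),
     (S,e,(258,171)),(S,[0,0,.076],(239,262))]
fun=lambda v:np.concatenate([proj(f,world(v,np.array(P)))-np.array(o) for f,P,o in obs])
for y0 in(-1.9,1.2,-.3,2.8):
    r=least_squares(fun,[.45,0,y0]); print(r.x,np.degrees(r.x[2]),r.cost)
    if r.cost<400: print(r.fun.reshape(-1,2).round(1)); best=r.x
np.save("pose.npy",best)
for d in (25,0,-5): print(d,press(np.radians(d)),world(best,press(np.radians(d))))
for n,f,w in(("top",T,(190,110,150,120)),("side",S,(180,150,120,140))):
    im=cv2.resize(f["frame"][w[1]:w[1]+w[3],w[0]:w[0]+w[2],::-1],None,fx=4,fy=4,interpolation=2)
    for P in([0,0,.076],[0,0,.074],e,st,press(np.radians(25)),[.15,-.042,.015],[-.15,-.042,.015]):
        p=(proj(f,world(best,np.array(P)))-w[:2]+.5)*4
        cv2.circle(im,tuple(int(x) for x in p),4,(0,0,255),1)
    cv2.imwrite(f"pics/{n}c.png",im)
E
```

```text
[0.573001   0.06695989 0.37595116] 21.540415026003284 14.859194950227423
[[-1.6  2. ]
 [-2.  -1.9]
 [ 1.4 -0.5]
 [-0.9  1.1]
 [ 1.3 -1.4]
 [ 0.2 -2.9]]
[0.573001   0.06695989 0.37595116] 21.540415001269743 14.85919495022726
[[-1.6  2. ]
 [-2.  -1.9]
 [ 1.4 -0.5]
 [-0.9  1.1]
 [ 1.3 -1.4]
 [ 0.2 -2.9]]
[0.573001   0.06695989 0.37595116] 21.54041500205278 14.859194950227115
[[-1.6  2. ]
 [-2.  -1.9]
 [ 1.4 -0.5]
 [-0.9  1.1]
 [ 1.3 -1.4]
 [ 0.2 -2.9]]
[0.573001   0.06695989 0.37595116] 21.540414919379234 14.859194950227305
[[-1.6  2. ]
 [-2.  -1.9]
 [ 1.4 -0.5]
 [-0.9  1.1]
 [ 1.3 -1.4]
 [ 0.2 -2.9]]
25 [ 0.         -0.21538209  0.18      ] [ 0.65208014 -0.13337966  0.18      ]
0 [ 0.         -0.24        0.07904422] [ 0.66111879 -0.15627822  0.07904422]
-5 [ 0.         -0.23952636  0.05810765] [ 0.66094489 -0.15583766  0.05810765]
```

View pics/topc.png

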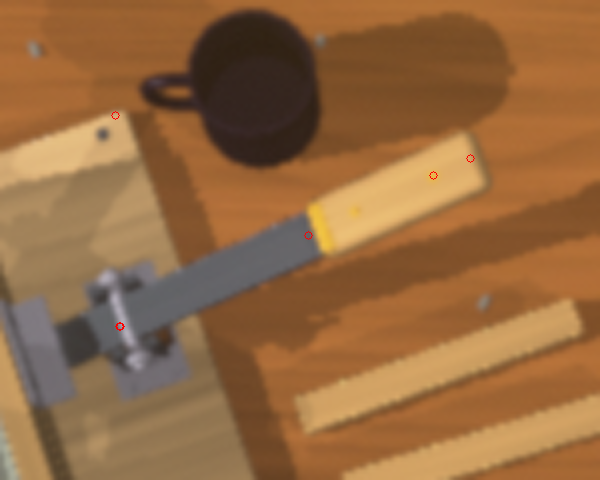

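View pics/sidec.png

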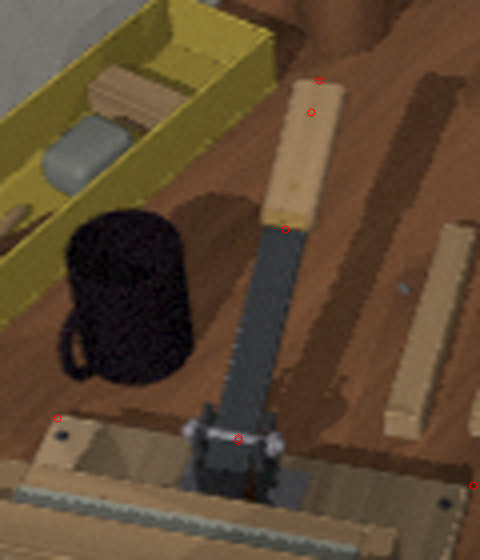

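```bash
cat >> h.py <<'E'
def toolrot(yaw,th,k):
    n=np.array([0,np.sin(th),np.cos(th)])  # handle top normal, mould frame (bar along -y rises by th)
    x=np.array([1.,0,0]); z=-n; y=np.cross(z,x)
    M=np.c_[x,y,z]@R.from_euler('z',90*k,degrees=True).as_matrix()
    return R.from_matrix(R.from_euler('z',yaw).as_matrix()@M).as_quat()
E
python3 - <<'E'
from h import *
from bench import env,kinematics,monitor,eyes
T=dict(np.load("top.npz"));S=dict(np.load("side.npz"))
a=np.radians(25); e=press(a,.265); st=press(a,.15)
obs=[(T,[0,0,.079],(219.8,190)),(T,e,(309.25,149.5)),(T,st,(269.8,167)),(T,[.15,-.042,.015],(221.5,137)),
     (S,e,(259.3,170.3)),(S,[0,0,.079],(238.3,259)),(S,st,(251.5,204.5)),(S,[-.15,-.042,.015],(296,271.5))]
fun=lambda v:np.concatenate([proj(f,world(v,np.array(P)))-np.array(o) for f,P,o in obs])
r=least_squares(fun,[.57,.07,.37],loss='soft_l1'); v=r.x; print(v,np.degrees(v[2])); print(fun(v).reshape(-1,2).round(1)); np.save("pose.npy",v)
s=monitor.sense(); print("top p",world(v,press(a)))
for k in range(4):
    q=[kinematics.ik(world(v,press(np.radians(d))+[0,0,dz]),toolrot(v[2],np.radians(d),k)) for d,dz in((25,.06),(25,0),(-6,0))]
    print(k,[None if x is None else np.round(x,2).tolist() for x in q])
E
```

```text
[0.5777429  0.06465749 0.34936698] 20.017253542621813
[[ 0.4 -0.9]
 [-0.3  0.1]
 [-1.7  0.7]
 [-0.8 -0.3]
 [ 1.2 -1.4]
 [-0.1 -1.9]
 [-0.4  1.5]
 [ 0.9 -0.9]]
top p [ 0.65146886 -0.13771328  0.18      ]
0 [[-0.25, 0.53, 1.22, -0.39, 1.16, 1.09], [-0.25, 0.57, 1.31, -0.42, 1.04, 1.14], [-0.44, 0.85, 1.1, 0.08, 1.27, 0.76]]
1 [[-0.25, 0.53, 1.22, -0.39, 1.16, 2.66], [-0.25, 0.57, 1.31, -0.42, 1.04, 2.72], [-0.44, 0.85, 1.1, 0.08, 1.27, 2.33]]
2 [[-0.25, 0.53, 1.22, -0.39, 1.16, -2.05], [-0.25, 0.57, 1.31, -0.42, 1.04, -2.0], [-0.44, 0.85, 1.1, 0.08, 1.27, -2.38]]
3 [[-0.25, 0.53, 1.22, -0.39, 1.16, -0.48], [-0.25, 0.57, 1.31, -0.42, 1.04, -0.43], [-0.44, 0.85, 1.1, 0.08, 1.27, -0.81]]
```

```bash
python3 - <<'E'
from h import *
from bench import env,kinematics,monitor,eyes
v=np.load("pose.npy"); a=np.radians(25)
env.close_gripper(20)
n=np.array([0,np.sin(a),np.cos(a)])
env.reach(world(v,press(a)+.045*n),toolrot(v[2],a,3))
s=monitor.sense(); print(s["clock"],s["position"],s["contact_force"],s["finger_gap"])
ims=[]
for nme in("top","side"):
    f=eyes.grab_frame(nme); p=proj(f,world(v,press(a))); p0=proj(f,s["position"]); print(nme,p,p0)
    x,y=int(p[0])-50,int(p[1])-60; ims.append(cv2.resize(f["frame"][y:y+120,x:x+100,::-1],None,fx=4,fy=4,interpolation=2))
    for P,c in((p,(0,0,255)),(p0,(0,255,0))): cv2.circle(ims[-1],tuple(int(4*u) for u in (P-[x,y]+.5)),4,c,1)
cv2.imwrite("pics/c2.png",np.hstack(ims))
E
```

```text
3.1583 [ 0.64472415 -0.12081138  0.22081827] [-0.25506525  0.10617971 -0.50077885] 0.00034429770633043823
top [299.78297952 153.67988883] [292.97991719 152.57871904]
side [258.54659158 176.79720687] [256.23237914 169.32716378]
```

View pics/c2.png

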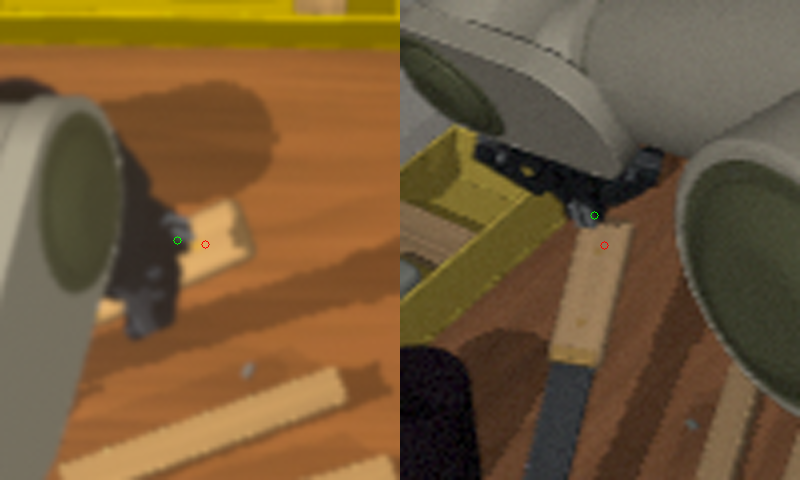

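Top half: handle centreline and the red press mark agree (about (205,242)). The fingertip blob is at (175,226), slightly to the +x side of the computed TCP. I'll take one wrist view from 12 mm above the handle to check the centring.

```bash
python3 - <<'E'
from h import *
from bench import env,kinematics,monitor,eyes
v=np.load("pose.npy"); a=np.radians(25)
n=np.array([0,np.sin(a),np.cos(a)])
print(env.movel(world(v,press(a)+.012*n),velocity=.05,guard=4))
s=monitor.sense(); print(s["clock"],s["position"],s["contact_force"])
f=eyes.grab_frame("wrist"); im=f["frame"][:,:,::-1].copy()
for P,c in((world(v,press(a)),(0,0,255)),(s["position"],(0,255,0))):
    p=proj(f,P);print(p);cv2.circle(im,tuple(int(u+.5) for u in p),4,c,1)
cv2.imwrite("pics/w.png",im)
E
```

```text
False
4.0667 [ 0.64984503 -0.13292283  0.19114106] [ 0.41433217  0.79913323 -0.15055698]
[275.98983116 264.90657437]
[275.96809798 277.84560393]
```

View pics/w.png

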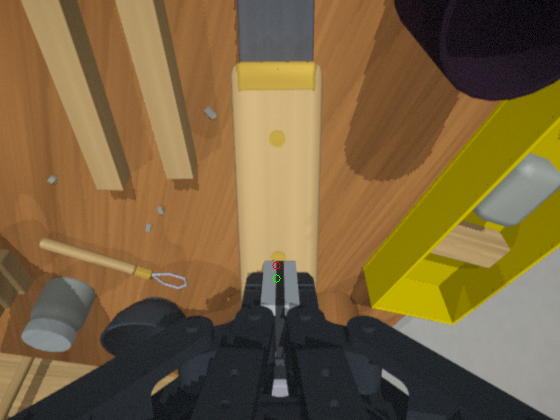

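The wrist view shows the fingertips at (280,268), centred on the handle (edges 240–318). The handle is aligned with the tool, so I'm pressing now.

```bash
python3 - <<'E'
from h import *
from bench import env,kinematics,monitor,eyes
v=np.load("pose.npy"); a=np.radians(25)
n=np.array([0,np.sin(a),np.cos(a)])
print(env.movel(world(v,press(a)-.006*n),velocity=.015,guard=2))
s=monitor.sense(); print(s["clock"],s["position"],s["contact_force"], "expected",world(v,press(a)))
for d in (20,15,10,5,0,-3,-5.5):
    t=np.radians(d)
    g=env.movel(world(v,press(t)),velocity=.025,frame=toolrot(v[2],t,3),guard=25)
    s=monitor.sense(); print(d,g,round(s["clock"],2),s["position"].round(4),s["contact_force"].round(1))
    if g: break
for nme in("top","side"):
    f=eyes.grab_frame(nme); cv2.imwrite(f"pics/{nme}3.png",f["frame"][:,:,::-1])
E
```

```text
True
4.8833 [ 0.65130361 -0.13741112  0.18057352] [0.36754248 0.56286534 2.77560146] expected [ 0.65146886 -0.13771328  0.18      ]
20 False 5.89 [ 0.6547 -0.1457  0.1618] [-0.9  0.9  7.2]
15 False 6.88 [ 0.6571 -0.1523  0.142 ] [-1.1  0.3  7.2]
10 False 7.88 [ 0.659  -0.1571  0.1219] [ 0.2 -0.8  8. ]
5 False 8.87 [ 0.6603 -0.1605  0.1015] [ 0.2 -1.1  9. ]
0 False 9.86 [ 0.6609 -0.1622  0.0807] [ 1.6 -4.6  8.7]
-3 False 10.51 [ 0.661  -0.1623  0.068 ] [ 2.  -4.6  7.4]
-5.5 False 11.07 [ 0.6608 -0.1618  0.0574] [ 1.8 -5.3  7. ]
```

View pics/side3.png

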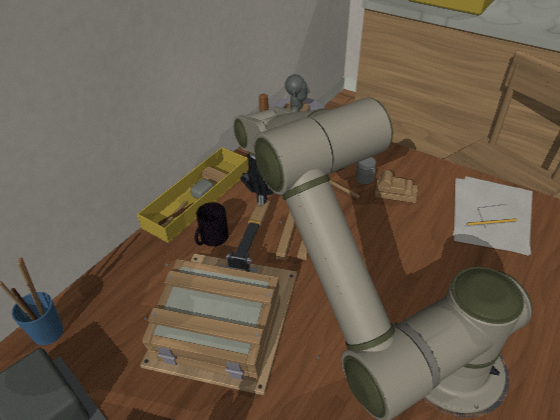

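The side view shows the top half raised, its front edge higher by roughly 8 px near (278,280). The mug and sticks have not moved. I'll press a few mm further for margin, check that it holds steady, and hand in.

```bash
python3 - <<'E'
from h import *
from bench import env,kinematics,monitor,eyes,job
v=np.load("pose.npy"); t=np.radians(-6.5)
print(env.movel(world(v,press(t)),velocity=.02,frame=toolrot(v[2],t,3),guard=25))
for i in range(2):
    env.hold(.5); s=monitor.sense(); print(round(s["clock"],2),s["position"].round(4),s["contact_force"].round(1),np.abs(s["qvel"]).max().round(4))
if s["contact_force"][2]>3 and .045<s["position"][2]<.06: print(job.hand_in())
E
```

```text
False
12.03 [ 0.6607 -0.1615  0.0533] [ 2.8 -6.   7.5] 0.0017
12.53 [ 0.6607 -0.1615  0.0533] [ 2.2 -5.5  7.8] 0.0014
the job is handed in; nothing more can be done
None
```

I handed the job in after 12.5 s on the robot's clock, with the fingertips still holding the handle down at 53 mm above the bench; by the heights you gave, that is a front gap of about 33 mm (I did not measure the gap itself).

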